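# Monthly trip test of the bench power block

## Task

Do the safety check of the long grey power block on the workbench: press its small test button fully down and let it spring back up, then press the wide reset button on the same block fully down and let it come back up. Leave the start button on the separate little switch box alone, and press only one button at a time.

Things in the scene. Friction and masses are not known exactly. Their poses are not given: they have to be found in the camera images.
- block: Fixed grey power block, 130 x 320 mm, flat top 65 mm above the bench, with black rubber bands and two round black mains sockets (58 mm wide, 4 mm high) in the middle of the top; the test and reset buttons stand one at each end of its top, about 200 mm apart. Origin: centre of its underside; x across, y along its length, z up.
- test_top (a point): Top centre of the small TEST button, at either end of the block: white, round, 32 mm wide, in a black collar 48 mm wide. Points up. Untouched it is 91 mm above the bench, 14 mm above its collar; it goes 10 mm straight down to a hard stop (81 mm, 4 mm above the collar) on a spring: about 1 N to start, 4 N fully down. Springs back by itself; the point rides with it.
- reset_top (a point): Top centre of the wide RESET button, at the other end of the same block: white, round, 54 mm wide, in a black collar 70 mm wide. Points up; same 91 mm height, 10 mm travel, hard stop and spring as the test button. The point rides with it.
- start_top (a point): Top centre of the grinder's START button, to be left alone: same shape, size and height as the test button, but alone on a separate small grey switch box (90 x 90 mm, 65 mm high, no sockets) to the left or right of the power block.

How it is judged:
By the outcome, as a careful person would: the job done as asked, in the order asked, and still so for the second after the job is handed in, with the robot touching nothing.
It also fails if it takes over 34 s, if anything falls off the work surface, if the arm or the gripper's body presses on something with over 40 N, if the wrist force passes 120 N, or if a joint passes its speed limit or range.

## Robot

A 6-joint arm with a two-finger parallel gripper is mounted at the origin on the work surface. World frame = base frame: x ahead of the robot, y to its left, z up, the work surface at z = 0. Lengths are in m, angles in degrees, forces in N, time in s.
With the tool pointing down it reaches from about 0.3 to 0.75 m from the base axis. Payload 8.5 kg.
Tool frame: the origin (TCP) lies midway between the tips of the shut fingers; the grasp point (between the pads) lies 19 mm behind it (env.pinch_z is the z of the grasp point in the tool frame, in m); z points along the fingers, y is the line along which they close (so a half turn about z gives the same grasp; the last joint's range is limited). The gripper opens to 85 mm and grips with 20 to 120 N. Pads are 22 mm wide; open, the fingers measure 114 mm over their backs; the gripper's body (76 mm by 85 mm) begins 54 mm behind the grasp point. The pads swing forward as they close: fully open they stand 13 mm farther back than shut.
Start: joints at [-89.112, 21.807, 74.336, -0, 83.858, -12.336], TCP at [0.126, -0.535, 0.231] pointing down, gripper open.
Joint ranges: [-178.18, 178.18], [-50.72, 133.34], [12.68, 142.11], [-81.47, 261.47], [9.98, 163.14], [-165.26, 165.26]. Speed limits (degrees/s): [136.94, 136.94, 180, 180, 180, 180].

## Interface

Orientations are given as a 3x3 rotation matrix whose columns are the frame's x, y, z axes.
In Python, from rig import env gives the robot as it stands.
- The arm moves only by the tool arm_command, never from a script. Its argument "deltas" is a list of rows, each an object of numbers: "rx", "ry", "rz": the turn, a rotation vector about the tool's x, y, z in rad; "dx", "dy", "dz": the shift along the tool's x, y, z in m; "fingers": the finger opening in m, from 0 to 0.0854. In form: [{"rx": .., "ry": .., "rz": .., "dx": .., "dy": .., "dz": .., "fingers": ..}, ...]. A call has 1 to 12 rows; each row shifts and turns the commanded pose from where the row before left it, along the tool's axes as they then stand; what a row does not reach is not made up. A row lasts 1/10 s, in which the tool goes at most 50 mm and 8.59 degrees, less where a joint would pass 70% of its speed; a pose out of reach is approached as far as the arm can. A call is refused whole if a number of a shift passes 0.05 or a number of a turn 0.15, either way. A call with a gripper value outside its range is refused whole. The fingers move at their own pace and stop on an object; "squeeze" is the grip in N (left out, the last holds). Time passes only in rows, so rows that do not move let the fingers close. It gives the time, the measured TCP pose, the force, the opening and the grip force at its end, in the units of the state.
- env.observe(): the state, without advancing time (a new reading comes with each control period).
- env.get_image(name): name is "side" or "top"; returns a dict with "color" (420x560x3 uint8, blue, green, red), "camera_matrix" (3x3 intrinsics, pixels), "eye" and "orientation" of the camera in the world. Camera axes: x right, y up, looking along -z (the intrinsics and any distortion apply to the point x, -y, -z); pixel columns grow to the right and rows downward; lengths in m; the calibration is good to about 2 mm. A picture is of the moment at which its call begins. There is no depth.
- env.close_job(): hands the job in; it is judged then, once.
Trained networks look in a picture, given as the dict that the camera call returned (one of the last four; its "shot" number tells which), for a name from the list of things; names that differ only in an ending like _2 or _b are one class to them, and where a whole thing is asked for, a point or a joint stands for the part that bears it (a point fixed in the world has none). Each returns a list of dicts, best first, with "p" (0 to 1); they miss things now and then, are a little off and sometimes report something else, mostly with a low value. They report only what shows in the picture. A call takes as long as a camera call.
- env.look_for(query, picture): "box" ([left, top, right, bottom] in pixels, round what is visible of it).
- env.tip_of(query, picture): "location" ([column, row] in pixels: a listed point, or the origin of a listed thing).
The state is a dict: "time_s": time; "q": joint angles; "qvel": joint speeds; "joint_efforts": joint torques, N m; "position": TCP position; "tool_rot": TCP orientation; "ft_force": force on the tool from outside, world axes, zero at the start; "wrist_torque": the same for the moment, N m; "grip_width": finger opening in m; "gripper_force": force on a finger pad.
Only numpy, scipy, OpenCV 4.12 (cv2) and the standard library are available. Lean on these libraries where they do the work, as an engineer would, in place of code of your own. Each camera call takes 0.05 s, during which the arm holds its last target. There are 200 camera calls.

## Working session

There is one attempt and no reset: what is moved stays moved. The work goes in short steps, Python scripts to look and compute and a tool call to move; the robot and the scene stay as the last step left them, time stands still between calls to the robot, and variables do not carry over. Pictures are saved under pics/ and viewed, at most 10 in all, crops included, and the job is handed in when it is done.

Besides the shell and the picture viewer there is one more tool, called by a JSON object that holds its "op" and its "data", one argument or row to a line. arm_command: Moves the arm, as the interface text tells. Its arguments: {"type":"object","properties":{"deltas":{"type":"array"},"squeeze":{"type":"number"}},"required":["deltas"]}

```bash
mkdir -p pics; cat > h.py <<'E'
import numpy as np, cv2
from rig import env
def ray(im,px):
    K=np.array(im["camera_matrix"]);R=np.array(im["orientation"]);e=np.array(im["eye"])
    d=np.linalg.inv(K)@[px[0],px[1],1.]
    return e,R@np.array([d[0],-d[1],-d[2]])
def at_z(im,px,z):
    e,d=ray(im,px); return e+d*(z-e[2])/d[2]
def proj(im,P):
    K=np.array(im["camera_matrix"]);R=np.array(im["orientation"])
    c=R.T@(np.array(P)-im["eye"]); v=K@[c[0],-c[1],-c[2]]; return v[:2]/v[2]
E
python3 - <<'E'
from h import *
np.set_printoptions(precision=4,suppress=True)
for n in("top","side"):
    im=env.get_image(n); cv2.imwrite(f"pics/{n}1.png",im["color"])
    print(n,[k for k in im],im["eye"])
    for q in("test_top","reset_top","start_top"):
        for r in env.tip_of(q,im)[:3]: print(q,round(r["p"],2),np.array(r["location"]),at_z(im,r["location"],.091))
    for q in("block","start_top"):
        for r in env.look_for(q,im)[:2]: print("box",q,round(r["p"],2),np.array(r["box"]))
s=env.observe();print(s["position"],np.array(s["tool_rot"]),s["time_s"])
E
```

```text
top ['color', 'camera_matrix', 'eye', 'orientation', 'shot'] [ 0.427  -0.0068  1.0032]
test_top 0.52 [218.1 233.7] [0.5103 0.1123 0.091 ]
reset_top 0.61 [311.2 200.3] [ 0.5825 -0.0839  0.091 ]
start_top 0.5 [ 94.6 223.7] [0.5301 0.3721 0.091 ]
box block 0.9 [186.6 169.2 343.  272.7]
box block 0.42 [297.8 189.4 323.6 213.2]
box start_top 0.79 [ 87.9 216.8 105.9 233.8]
side ['color', 'camera_matrix', 'eye', 'orientation', 'shot'] [0.0986 0.9129 0.69  ]
test_top 0.64 [282.3 238.4] [0.5088 0.1243 0.091 ]
reset_top 0.59 [294.  190.6] [ 0.5855 -0.0927  0.091 ]
start_top 0.77 [213.1 300.1] [0.53   0.3668 0.091 ]
box block 0.73 [250.2 190.1 319.6 280.7]
box start_top 0.74 [274.1 234.3 291.4 242. ]
box start_top 0.59 [202.7 296.7 219.7 314.9]
[ 0.1258 -0.5354  0.2313] [[ 0.9735  0.2288 -0.    ]
 [ 0.2288 -0.9735  0.    ]
 [ 0.     -0.     -1.    ]] 0.6
```

View pics/top1.png

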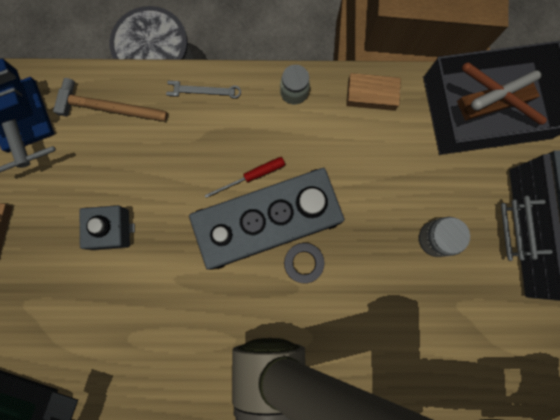

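View pics/side1.png

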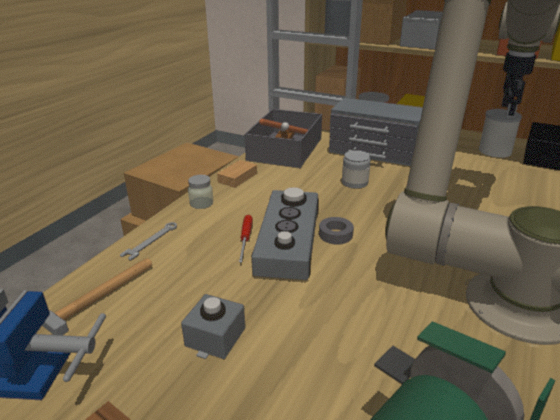

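The top view shows the small test button at about (220,234), reset at (312,201) and the start box at (97,226). The side view agrees: test (285,239), reset (293,195), start (212,305). I'll refine the centres by segmenting the white caps.

```bash
cat >> h.py <<'E'
def blob(im,px,r=18):
    x,y=map(int,px); c=im["color"][y-r:y+r,x-r:x+r].astype(int)
    m=((c.min(2)>115)&(np.ptp(c,axis=2)<45)).astype(np.uint8)
    n,l,s,ce=cv2.connectedComponentsWithStats(m)
    k=1+np.argmax(s[1:,4]); return ce[k]+[x-r,y-r],s[k]
E
python3 - <<'E'
from h import *
np.set_printoptions(precision=4,suppress=True)
P={"test":[(220,234),(285,239)],"reset":[(312,201),(293,195)]}
T={n:env.get_image(n) for n in("top","side")}
for k,v in P.items():
    for (n,im),px in zip(T.items(),v):
        c,s=blob(im,px); print(k,n,c,s,at_z(im,c,.091))
vis=[]
for (n,im),pts in zip(T.items(),[[(220,234),(312,201)],[(285,239),(293,195)]]):
    for x,y in pts: vis.append(cv2.resize(im["color"][y-20:y+20,x-20:x+20],(300,300),interpolation=0))
cv2.imwrite("pics/crops.png",np.vstack([np.hstack(vis[:2]),np.hstack(vis[2:])]))
E
```

```text
test top [219.7324 233.9014] [ 11  12  14  13 142] [0.5099 0.1089 0.091 ]
test side [284.3511 235.4043] [11 11 14  9 94] [0.5102 0.1114 0.091 ]
reset top [311.8349 200.4488] [  7   6  23  24 430] [ 0.5822 -0.0852  0.091 ]
reset side [293.3895 192.3081] [  9  10  20  13 172] [ 0.5828 -0.0833  0.091 ]
```

View pics/crops.png

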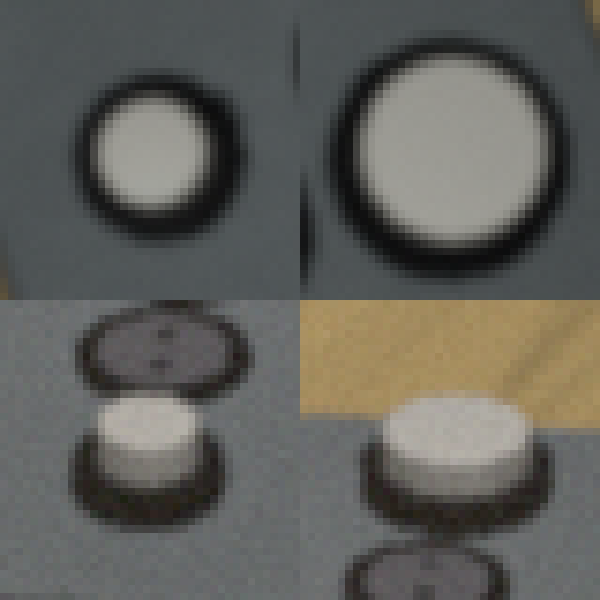

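The centres from both cameras agree to 2–3 mm: test (0.510, 0.110), reset (0.5825, -0.084). They are 207 mm apart, as expected. Moving over the test button with the fingers shut.

{"op": "arm_command", "data": {
  "deltas": [
    {"dx": 0.015, "dy": -0.015, "fingers": 0},
    {"dx": 0.029, "dy": -0.03, "fingers": 0},
    {"dx": 0.029, "dy": -0.03, "fingers": 0},
    {"dx": 0.029, "dy": -0.03, "fingers": 0},
    {"dx": 0.029, "dy": -0.03, "fingers": 0},
    {"dx": 0.029, "dy": -0.03, "fingers": 0},
    {"dx": 0.029, "dy": -0.03, "fingers": 0},
    {"dx": 0.029, "dy": -0.03, "fingers": 0},
    {"dx": 0.029, "dy": -0.03, "fingers": 0},
    {"dx": 0.029, "dy": -0.03, "fingers": 0},
    {"dx": 0.029, "dy": -0.03, "fingers": 0},
    {"dx": 0.015, "dy": -0.015, "fingers": 0}
  ],
  "squeeze": 20
}}

```text
invalid input
```

{"op": "arm_command", "data": {
  "deltas": [
    {"rx": 0, "ry": 0, "rz": 0, "dx": 0.015, "dy": -0.015, "dz": 0, "fingers": 0},
    {"rx": 0, "ry": 0, "rz": 0, "dx": 0.029, "dy": -0.03, "dz": 0, "fingers": 0},
    {"rx": 0, "ry": 0, "rz": 0, "dx": 0.029, "dy": -0.03, "dz": 0, "fingers": 0},
    {"rx": 0, "ry": 0, "rz": 0, "dx": 0.029, "dy": -0.03, "dz": 0, "fingers": 0},
    {"rx": 0, "ry": 0, "rz": 0, "dx": 0.029, "dy": -0.03, "dz": 0, "fingers": 0},
    {"rx": 0, "ry": 0, "rz": 0, "dx": 0.029, "dy": -0.03, "dz": 0, "fingers": 0},
    {"rx": 0, "ry": 0, "rz": 0, "dx": 0.029, "dy": -0.03, "dz": 0, "fingers": 0},
    {"rx": 0, "ry": 0, "rz": 0, "dx": 0.029, "dy": -0.03, "dz": 0, "fingers": 0},
    {"rx": 0, "ry": 0, "rz": 0, "dx": 0.029, "dy": -0.03, "dz": 0, "fingers": 0},
    {"rx": 0, "ry": 0, "rz": 0, "dx": 0.029, "dy": -0.03, "dz": 0, "fingers": 0},
    {"rx": 0, "ry": 0, "rz": 0, "dx": 0.029, "dy": -0.03, "dz": 0, "fingers": 0},
    {"rx": 0, "ry": 0, "rz": 0, "dx": 0.015, "dy": -0.015, "dz": 0, "fingers": 0}
  ],
  "squeeze": 20
}}

```text
time_s: 1.9
position: [0.3626, -0.1385, 0.2316]
tool_rot: [[0.973, 0.231, 0.001], [0.231, -0.973, 0.0], [0.001, 0.0, -1.0]]
ft_force: [-1.3, 0.2, 0.6]
grip_width: -0.0001
gripper_force: 0.0
```

{"op": "arm_command", "data": {
  "deltas": [
    {"rx": 0, "ry": 0, "rz": 0, "dx": 0.015, "dy": -0.0155, "dz": 0, "fingers": 0},
    {"rx": 0, "ry": 0, "rz": 0, "dx": 0.028, "dy": -0.029, "dz": 0.014, "fingers": 0},
    {"rx": 0, "ry": 0, "rz": 0, "dx": 0.028, "dy": -0.029, "dz": 0.014, "fingers": 0},
    {"rx": 0, "ry": 0, "rz": 0, "dx": 0.028, "dy": -0.029, "dz": 0.014, "fingers": 0},
    {"rx": 0, "ry": 0, "rz": 0, "dx": 0.028, "dy": -0.029, "dz": 0.014, "fingers": 0},
    {"rx": 0, "ry": 0, "rz": 0, "dx": 0.028, "dy": -0.029, "dz": 0.014, "fingers": 0},
    {"rx": 0, "ry": 0, "rz": 0, "dx": 0.028, "dy": -0.029, "dz": 0.014, "fingers": 0},
    {"rx": 0, "ry": 0, "rz": 0, "dx": 0.018, "dy": -0.019, "dz": 0.014, "fingers": 0},
    {"rx": 0, "ry": 0, "rz": 0, "dx": 0, "dy": 0, "dz": 0, "fingers": 0},
    {"rx": 0, "ry": 0, "rz": 0, "dx": 0, "dy": 0, "dz": 0, "fingers": 0},
    {"rx": 0, "ry": 0, "rz": 0, "dx": 0, "dy": 0, "dz": 0, "fingers": 0}
  ]
}}

```text
time_s: 3.0
position: [0.5097, 0.1073, 0.1339]
tool_rot: [[0.974, 0.228, 0.001], [0.228, -0.974, -0.0], [0.001, 0.0, -1.0]]
ft_force: [-0.4, 0.1, 0.4]
grip_width: 0.0004
gripper_force: 0.0
```

```bash
python3 - <<'E'
from h import *
s=env.observe();print(s["position"],s["ft_force"],s["time_s"])
a=env.get_image("side")["color"][120:320,180:400]
b=env.get_image("top")["color"][120:320,120:400]
cv2.imwrite("pics/c3.png",cv2.resize(np.hstack([a,b]),None,fx=1.6,fy=1.6))
E
```

```text
[0.50970246 0.10729333 0.13386974] [-0.4113488   0.06005018  0.41141394] 3.0
```

View pics/c3.png

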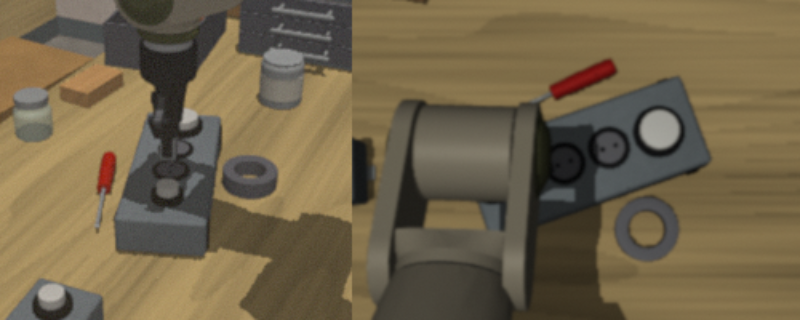

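The side view shows the fingers directly above the test button. Correcting y by 3 mm and pressing.

{"op": "arm_command", "data": {
  "deltas": [
    {"rx": 0, "ry": 0, "rz": 0, "dx": 0.0005, "dy": -0.003, "dz": 0.01, "fingers": 0},
    {"rx": 0, "ry": 0, "rz": 0, "dx": 0, "dy": 0, "dz": 0.02, "fingers": 0},
    {"rx": 0, "ry": 0, "rz": 0, "dx": 0, "dy": 0, "dz": 0.01, "fingers": 0},
    {"rx": 0, "ry": 0, "rz": 0, "dx": 0, "dy": 0, "dz": 0.003, "fingers": 0},
    {"rx": 0, "ry": 0, "rz": 0, "dx": 0, "dy": 0, "dz": 0.003, "fingers": 0},
    {"rx": 0, "ry": 0, "rz": 0, "dx": 0, "dy": 0, "dz": 0.003, "fingers": 0},
    {"rx": 0, "ry": 0, "rz": 0, "dx": 0, "dy": 0, "dz": 0.003, "fingers": 0},
    {"rx": 0, "ry": 0, "rz": 0, "dx": 0, "dy": 0, "dz": 0, "fingers": 0},
    {"rx": 0, "ry": 0, "rz": 0, "dx": 0, "dy": 0, "dz": 0, "fingers": 0}
  ]
}}

```text
time_s: 4.0
position: [0.5097, 0.111, 0.0816]
tool_rot: [[0.973, 0.229, 0.0], [0.229, -0.973, -0.0], [0.0, 0.0, -1.0]]
ft_force: [-2.5, -0.6, 2.5]
grip_width: -0.0002
gripper_force: 1.8
```

Not yet at the stop; going down 1 mm at a time.

{"op": "arm_command", "data": {
  "deltas": [
    {"rx": 0, "ry": 0, "rz": 0, "dx": 0, "dy": 0, "dz": 0.001, "fingers": 0},
    {"rx": 0, "ry": 0, "rz": 0, "dx": 0, "dy": 0, "dz": 0, "fingers": 0},
    {"rx": 0, "ry": 0, "rz": 0, "dx": 0, "dy": 0, "dz": 0, "fingers": 0}
  ]
}}

```text
time_s: 4.3
position: [0.5098, 0.111, 0.081]
tool_rot: [[0.973, 0.229, 0.001], [0.229, -0.973, -0.0], [0.001, 0.0, -1.0]]
ft_force: [-2.5, -1.7, 9.0]
grip_width: -0.0002
gripper_force: 4.3
```

9 N at z = 0.081, so it's at the stop. One small extra push, then straight up and across to reset.

{"op": "arm_command", "data": {
  "deltas": [
    {"rx": 0, "ry": 0, "rz": 0, "dx": 0, "dy": 0, "dz": 0.0005, "fingers": 0},
    {"rx": 0, "ry": 0, "rz": 0, "dx": 0, "dy": 0, "dz": 0, "fingers": 0}
  ]
}}

```text
time_s: 4.5
position: [0.5098, 0.111, 0.0809]
tool_rot: [[0.973, 0.229, 0.001], [0.229, -0.973, -0.0], [0.001, 0.0, -1.0]]
ft_force: [-3.8, -1.9, 12.3]
grip_width: -0.0001
gripper_force: 6.3
```

{"op": "arm_command", "data": {
  "deltas": [
    {"rx": 0, "ry": 0, "rz": 0, "dx": 0, "dy": 0, "dz": -0.01, "fingers": 0},
    {"rx": 0, "ry": 0, "rz": 0, "dx": 0, "dy": 0, "dz": -0.025, "fingers": 0},
    {"rx": 0, "ry": 0, "rz": 0, "dx": 0, "dy": 0, "dz": -0.025, "fingers": 0},
    {"rx": 0, "ry": 0, "rz": 0, "dx": 0, "dy": 0, "dz": 0, "fingers": 0},
    {"rx": 0, "ry": 0, "rz": 0, "dx": 0.0022, "dy": 0.0172, "dz": 0, "fingers": 0},
    {"rx": 0, "ry": 0, "rz": 0, "dx": 0.0044, "dy": 0.0344, "dz": 0, "fingers": 0},
    {"rx": 0, "ry": 0, "rz": 0, "dx": 0.0044, "dy": 0.0344, "dz": 0, "fingers": 0},
    {"rx": 0, "ry": 0, "rz": 0, "dx": 0.0044, "dy": 0.0344, "dz": 0, "fingers": 0},
    {"rx": 0, "ry": 0, "rz": 0, "dx": 0.0044, "dy": 0.0344, "dz": 0, "fingers": 0},
    {"rx": 0, "ry": 0, "rz": 0, "dx": 0.0044, "dy": 0.0344, "dz": 0, "fingers": 0},
    {"rx": 0, "ry": 0, "rz": 0, "dx": 0.0022, "dy": 0.0172, "dz": 0, "fingers": 0},
    {"rx": 0, "ry": 0, "rz": 0, "dx": 0, "dy": 0, "dz": 0, "fingers": 0}
  ]
}}

```text
time_s: 5.7
position: [0.5828, -0.0855, 0.139]
tool_rot: [[0.974, 0.226, -0.001], [0.226, -0.974, 0.0], [-0.001, -0.0, -1.0]]
ft_force: [-0.3, 0.9, -0.5]
grip_width: -0.0002
gripper_force: 0.0
```

```bash
python3 - <<'E'
from h import *
a=env.get_image("side")["color"][120:320,180:400]
b=env.get_image("top")["color"][120:320,120:400]
cv2.imwrite("pics/c4.png",cv2.resize(np.hstack([a,b]),None,fx=1.6,fy=1.6))
s=env.observe();print(s["position"],s["ft_force"],s["time_s"])
E
```

```text
[ 0.58210337 -0.0830685   0.13930939] [-0.28917635 -0.22346694 -0.22482657] 5.8
```

View pics/c4.png

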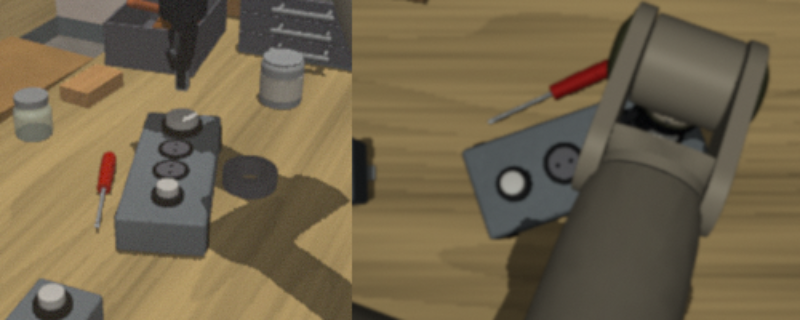

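The picture shows the test button back up, at about (167,187) in the side crop, and the fingers centred over the reset button. Pressing reset.

{"op": "arm_command", "data": {
  "deltas": [
    {"rx": 0, "ry": 0, "rz": 0, "dx": 0, "dy": 0, "dz": 0.015, "fingers": 0},
    {"rx": 0, "ry": 0, "rz": 0, "dx": 0, "dy": 0, "dz": 0.02, "fingers": 0},
    {"rx": 0, "ry": 0, "rz": 0, "dx": 0, "dy": 0, "dz": 0.01, "fingers": 0},
    {"rx": 0, "ry": 0, "rz": 0, "dx": 0, "dy": 0, "dz": 0.003, "fingers": 0},
    {"rx": 0, "ry": 0, "rz": 0, "dx": 0, "dy": 0, "dz": 0.003, "fingers": 0},
    {"rx": 0, "ry": 0, "rz": 0, "dx": 0, "dy": 0, "dz": 0.003, "fingers": 0},
    {"rx": 0, "ry": 0, "rz": 0, "dx": 0, "dy": 0, "dz": 0.003, "fingers": 0},
    {"rx": 0, "ry": 0, "rz": 0, "dx": 0, "dy": 0, "dz": 0.001, "fingers": 0},
    {"rx": 0, "ry": 0, "rz": 0, "dx": 0, "dy": 0, "dz": 0, "fingers": 0},
    {"rx": 0, "ry": 0, "rz": 0, "dx": 0, "dy": 0, "dz": 0, "fingers": 0}
  ]
}}

```text
time_s: 6.8
position: [0.5828, -0.0838, 0.0822]
tool_rot: [[0.973, 0.229, 0.001], [0.229, -0.973, -0.0], [0.001, 0.0, -1.0]]
ft_force: [1.0, 2.2, 3.7]
grip_width: -0.0002
gripper_force: 1.7
```

{"op": "arm_command", "data": {
  "deltas": [
    {"rx": 0, "ry": 0, "rz": 0, "dx": 0, "dy": 0, "dz": 0.001, "fingers": 0},
    {"rx": 0, "ry": 0, "rz": 0, "dx": 0, "dy": 0, "dz": 0.001, "fingers": 0},
    {"rx": 0, "ry": 0, "rz": 0, "dx": 0, "dy": 0, "dz": 0, "fingers": 0},
    {"rx": 0, "ry": 0, "rz": 0, "dx": 0, "dy": 0, "dz": 0, "fingers": 0}
  ]
}}

```text
time_s: 7.2
position: [0.5829, -0.0838, 0.0809]
tool_rot: [[0.973, 0.229, 0.002], [0.229, -0.973, -0.0], [0.001, 0.001, -1.0]]
ft_force: [-1.4, 3.2, 11.2]
grip_width: -0.0001
gripper_force: 5.7
```

11 N at z = 0.081, so reset is at its stop. Lifting off.

{"op": "arm_command", "data": {
  "deltas": [
    {"rx": 0, "ry": 0, "rz": 0, "dx": 0, "dy": 0, "dz": -0.01, "fingers": 0},
    {"rx": 0, "ry": 0, "rz": 0, "dx": 0, "dy": 0, "dz": -0.03, "fingers": 0},
    {"rx": 0, "ry": 0, "rz": 0, "dx": 0, "dy": 0, "dz": -0.04, "fingers": 0},
    {"rx": 0, "ry": 0, "rz": 0, "dx": 0, "dy": 0, "dz": -0.03, "fingers": 0},
    {"rx": 0, "ry": 0, "rz": 0, "dx": 0, "dy": 0, "dz": 0, "fingers": 0},
    {"rx": 0, "ry": 0, "rz": 0, "dx": 0, "dy": 0, "dz": 0, "fingers": 0},
    {"rx": 0, "ry": 0, "rz": 0, "dx": 0, "dy": 0, "dz": 0, "fingers": 0}
  ]
}}

```text
time_s: 7.9
position: [0.5819, -0.0838, 0.1884]
tool_rot: [[0.974, 0.229, -0.003], [0.229, -0.974, 0.001], [-0.003, -0.001, -1.0]]
ft_force: [-1.2, -0.3, -0.1]
grip_width: 0.0
gripper_force: 0.0
```

```bash
python3 - <<'E'
from h import *
cv2.imwrite("pics/c5.png",cv2.resize(env.get_image("side")["color"][120:320,180:400],None,fx=2.5,fy=2.5))
E
```

```text
(no output)
```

View pics/c5.png

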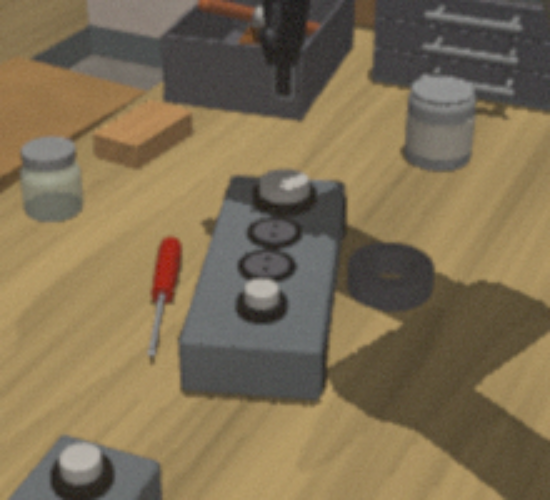

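Both buttons are up again, test at (262,295) and reset at (285,190). The gripper is clear and the start button is untouched.

```bash
python3 -c "
from rig import env
print(env.close_job())"
```

```text
the job is handed in; nothing more can be done
None
```

I pressed the test button fully down and let it spring back, then did the same with the reset button. The start button was left alone, and I handed the job in after about 8 s of robot time with the arm touching nothing.

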